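# Tamp proud rubber feet down level in a stock bin

### The job

Some of the eight rubber machine feet packed in the blue stock bin stand proud, so that the next bin cannot be stacked on it. Take the tamper by its handle and with its flat rubber sole press the feet firmly but steadily, without blows and without bearing on the bin, until every one stands on the bin's floor and all the tops lie level. Then hang the tamper back in its cradle, and leave the other things on the bench where they are.

Things in the scene. Friction and masses are not known exactly. Their poses are not given: they have to be found in the camera images.
- bin: Blue open-fronted plastic stock bin, fixed to the bench. Origin at the centre of its underside; x along its length to the high back (the low front is on -x), y across, z up. Inside 168 x 76 mm; walls and floor 4 mm thick. Side walls 54 mm high over the rear two thirds and 42 mm in front; back 54 mm, front 34 mm high.
- bin_floor (a point): Centre of the bin's inner floor, 4 mm above its underside; axes as the bin's. The 8 feet stand in four rows of two: rows at x = -57, -19, 19 and 57 mm, the two of a row at y = -19 and +19 mm, squeezed between the side walls. Some stand 7 to 16 mm proud; pressed home on this floor, all tops lie 40 mm above it.
- tamper: Hand tamper hanging upright in its cradle: wooden block 33 (x) x 29 (y) mm, 34 mm high, under a wooden cross-piece 30 x 64 (y) x 9 mm and an upright handle. Origin at the centre of the block's underside, z up. A black slip-on rubber pad 32 x 28 mm is its flat sole (it gives 1 mm at 15 N); pads of 4 to 20 mm thickness are in use and it is not known which is on. 200 to 325 g.
- tamper_grip (a point): Where to grip the tamper: on the axis of its wooden handle, 90 mm above the block's underside; axes as the tamper's. The handle is 24 x 24 mm, its faces square to x and y, and runs from 43 mm to its red cap at 125 mm above the block's underside.
- cradle: Grey steel tool cradle fixed to the bench: base plate 100 x 90 mm with two upright cheeks, 70 mm long along x, 8 mm thick and 46 mm apart in y, their tops 64 mm above the bench. The tamper's block hangs between the cheeks, its cross-piece (along y) on their tops: the tamper's origin is then 30 mm above the bench. Origin at the centre of its underside, z up.
- foot0: One of 8 like machine feet: black rubber block 34 (x) x 38 (y) mm, bright steel plate above and below, round brass boss with a hole (20 mm across, 3 mm high) on top, 40 mm tall in all, 90 g. Origin at the centre of its underside, z up, x along the bin. Any of the 8 may stand proud. It takes 6 to 15 N to push down (a squeezed fit, it stays where it is left) and is harmed above 30 N.
- foot1: One of 8 like machine feet: black rubber block 34 (x) x 38 (y) mm, bright steel plate above and below, round brass boss with a hole (20 mm across, 3 mm high) on top, 40 mm tall in all, 90 g. Origin at the centre of its underside, z up, x along the bin. Any of the 8 may stand proud. It takes 6 to 15 N to push down (a squeezed fit, it stays where it is left) and is harmed above 30 N.
- foot2: One of 8 like machine feet: black rubber block 34 (x) x 38 (y) mm, bright steel plate above and below, round brass boss with a hole (20 mm across, 3 mm high) on top, 40 mm tall in all, 90 g. Origin at the centre of its underside, z up, x along the bin. Any of the 8 may stand proud. It takes 6 to 15 N to push down (a squeezed fit, it stays where it is left) and is harmed above 30 N.
- foot3: One of 8 like machine feet: black rubber block 34 (x) x 38 (y) mm, bright steel plate above and below, round brass boss with a hole (20 mm across, 3 mm high) on top, 40 mm tall in all, 90 g. Origin at the centre of its underside, z up, x along the bin. Any of the 8 may stand proud. It takes 6 to 15 N to push down (a squeezed fit, it stays where it is left) and is harmed above 30 N.
- foot4: One of 8 like machine feet: black rubber block 34 (x) x 38 (y) mm, bright steel plate above and below, round brass boss with a hole (20 mm across, 3 mm high) on top, 40 mm tall in all, 90 g. Origin at the centre of its underside, z up, x along the bin. Any of the 8 may stand proud. It takes 6 to 15 N to push down (a squeezed fit, it stays where it is left) and is harmed above 30 N.
- foot5: One of 8 like machine feet: black rubber block 34 (x) x 38 (y) mm, bright steel plate above and below, round brass boss with a hole (20 mm across, 3 mm high) on top, 40 mm tall in all, 90 g. Origin at the centre of its underside, z up, x along the bin. Any of the 8 may stand proud. It takes 6 to 15 N to push down (a squeezed fit, it stays where it is left) and is harmed above 30 N.
- foot6: One of 8 like machine feet: black rubber block 34 (x) x 38 (y) mm, bright steel plate above and below, round brass boss with a hole (20 mm across, 3 mm high) on top, 40 mm tall in all, 90 g. Origin at the centre of its underside, z up, x along the bin. Any of the 8 may stand proud. It takes 6 to 15 N to push down (a squeezed fit, it stays where it is left) and is harmed above 30 N.
- foot7: One of 8 like machine feet: black rubber block 34 (x) x 38 (y) mm, bright steel plate above and below, round brass boss with a hole (20 mm across, 3 mm high) on top, 40 mm tall in all, 90 g. Origin at the centre of its underside, z up, x along the bin. Any of the 8 may stand proud. It takes 6 to 15 N to push down (a squeezed fit, it stays where it is left) and is harmed above 30 N.
- tape: Bystander: roll of amber tape lying flat, 72 mm across, 25 mm high; origin under its centre.
- driver: Bystander: screwdriver lying on the bench; origin about its middle.
- jar: Bystander: jar with a white cap, 60 mm across, 75 mm tall; origin under its centre.
- carton: Bystander: small taped cardboard carton 95 x 75 x 60 mm; origin under its centre.
- bracket: Bystander: steel angle bracket 50 x 40 x 50 mm; origin under its base.

How it is judged (in metres and radians):
On the way, in this order (a step that is already met when the one before it is completed fails the run):
1. the tamper is picked up out of its cradle (z of tamper in the frame of cradle above 0.07 m), for 0.2 s.
2. all eight feet are pressed down onto the bin's floor, to 1.5 mm, with the tamper still held up out of its cradle (z of each of foot0, foot1, foot2, foot3, foot4, foot5, foot6, foot7 in the frame of bin below 0.0055 m and horizontal distance between tamper and cradle above 0.1 m), for 0.2 s.
At the end, for the whole second after the job is handed in: all eight feet stand upright on the bin's floor, level to 1.5 mm; the tamper hangs upright in its cradle by its cross-piece, within 25 mm of the middle, released and at rest (z of each of foot0, foot1, foot2, foot3, foot4, foot5, foot6, foot7 in the frame of bin below 0.0055 m and angle between each of foot0, foot1, foot2, foot3, foot4, foot5, foot6, foot7's own z axis and vertical below 0.05 rad and horizontal distance between tamper and cradle below 0.025 m and z of tamper in the frame of cradle between 0.027 and 0.032 m and angle between tamper's own z axis and vertical below 0.06 rad and linear speed of tamper below 0.02 m/s); the robot touches nothing.
It fails at once if a foot is pressed with more than 30 N by the tamper (contact force between tamper and foot0 above 30 N or contact force between tamper and foot1 above 30 N or contact force between tamper and foot2 above 30 N or contact force between tamper and foot3 above 30 N or contact force between tamper and foot4 above 30 N or contact force between tamper and foot5 above 30 N or contact force between tamper and foot6 above 30 N or contact force between tamper and foot7 above 30 N).
It fails at once if the tamper bears on the bin with more than 15 N (contact force between tamper and bin above 15 N).
It fails at once if a foot is pushed with the gripper instead of the tamper (contact force between any of the fingers, the arm and foot0 above 1 N or contact force between any of the fingers, the arm and foot1 above 1 N or contact force between any of the fingers, the arm and foot2 above 1 N or contact force between any of the fingers, the arm and foot3 above 1 N or contact force between any of the fingers, the arm and foot4 above 1 N or contact force between any of the fingers, the arm and foot5 above 1 N or contact force between any of the fingers, the arm and foot6 above 1 N or contact force between any of the fingers, the arm and foot7 above 1 N).
It fails at once if a bystander is moved by more than 30 mm (distance of any of tape, driver, jar, carton, bracket from where it was at the start of the episode above 0.03 m).
It also fails if it takes over 72 s, if anything falls off the work surface, if the arm or the gripper's body presses on something with over 40 N, if the wrist force passes 120 N, or if a joint passes its speed limit or range.

### The arm

A 7-joint arm with a two-finger parallel gripper is mounted at the origin on the work surface. World frame = base frame: x ahead of the robot, y to its left, z up, the work surface at z = 0. Lengths are in mm, angles in rad, forces in N, time in s.
With the tool pointing down it reaches from about 350 to 900 mm from the base axis. Payload 7.2 kg.
Tool frame: the origin (TCP) lies where the fingers leave the gripper's body, on its centre line; the fingertips stand 80 mm ahead of it and the grasp point (between the pads) lies 61 mm ahead of it; z points along the fingers, y is the line along which they close (so a half turn about z gives the same grasp; the last joint's range is limited). The gripper opens to 88 mm and grips with 3 to 60 N. Pads are 20 mm wide; open, the fingers measure 115 mm over their backs; the gripper's body (75 mm by 178 mm) begins 61 mm behind the grasp point.
Start: joints at [1.103, 0.411, -0.013, 1.596, 0.006, 1.134, -0.082], TCP at [243.259, -575.718, 302.653] pointing down, gripper open.
Joint ranges: [-2.95, 2.95], [-0.29, 1.99], [-1.47, 1.44], [0.14, 2.54], [-1.03, 4.17], [0.13, 1.85], [-2.86, 2.86]. Speed limits (rad/s): [2.39, 2.39, 3.01, 3.01, 3.14, 3.14, 3.14].

### API

Orientations are given as a rotation vector (axis times angle).
In Python, from bench import arm gives the robot as it stands. The module is installed in compiled form; this text tells all that it offers.
- The arm moves only by the tool servo_tool, never from a script. Its argument "deltas" is a list of rows, each an object with "xyz": the shift along the tool's x, y, z in mm, a list of three; "turn": the turn, a rotation vector about the tool's x, y, z in degrees, a list of three; "jaw": the opening, from -1 (shut) to 1 (fully open). In form: [{"xyz": [tx, ty, tz], "turn": [wx, wy, wz], "jaw": jaw}, ...]. A call has 1 to 8 rows; each row shifts and turns the commanded pose from where the row before left it, along the tool's axes as they then stand; what a row does not reach is not made up. A row lasts 1/10 s, in which the tool goes at most 50 mm and 8.59 degrees, less where a joint would pass 70% of its speed; a pose out of reach is approached as far as the arm can. A call is refused whole if a number of a shift passes 50 or a number of a turn 8.59, either way. A call with a gripper value outside its range is refused whole. The fingers move at their own pace and stop on an object; "force" is the grip in N (left out, the last holds). Time passes only in rows, so rows that do not move let the fingers close. It gives the time, the measured TCP pose, the force, the opening and the grip force at its end, in the units of the state.
- arm.read_state(): the state, without advancing time (a new reading comes with each control period).
- arm.get_image(name): name is "scene" or "top" or "wrist"; returns (picture, depth): 400x640x3 uint8, red, green, blue; 400x640 float32, mm along the optical axis (not along the pixel's ray), 0 where there is no reading.
- arm.camera_model(name): a dict with "fx", "fy", "cx", "cy" (pixels), "world_from_camera" (4x4, takes a point from camera to world coordinates). Camera axes: x right, y down, z forward; pixel columns grow to the right and rows downward; lengths in mm; the calibration is good to about 2 mm. The wrist camera is an equidistant fisheye: a pixel r from the principal point sees the ray r / f radians off the axis. A picture is of the moment at which its call begins: read the wrist's pose just before it. camera_model takes no time and is no camera call; for the wrist camera it gives the pose at the moment of the call.
- arm.close_job(): hands the job in; it is judged then, once.
The state is a dict: "time": time; "joints": joint angles; "joint_vel": joint speeds; "joint_torque": joint torques, N m; "tool_pos": TCP position; "tool_rot": TCP orientation; "contact_force": force on the tool from outside, world axes, zero at the start; "wrist_torque": the same for the moment, N m; "width": finger opening in mm; "gripper_force": force on a finger pad.
Only numpy, scipy, OpenCV 4.12 (cv2) and the standard library are available. Lean on these libraries where they do the work, as an engineer would, in place of code of your own. Each camera call takes 0.05 s, during which the arm holds its last target. There are 200 camera calls.

## Working session

There is one attempt and no reset: what is moved stays moved. The work goes in short steps, Python scripts to look and compute and a tool call to move; the robot and the scene stay as the last step left them, time stands still between calls to the robot, and variables do not carry over. Pictures are saved under pics/ and viewed, at most 10 in all, crops included, and the job is handed in when it is done.

Besides the shell and the picture viewer there is one more tool, called after ">>>" in YAML: its name, and indented under it one key for each argument. servo_tool: Moves the arm, as the interface text tells. Its arguments: {"type":"object","properties":{"deltas":{"type":"array"},"force":{"type":"number"}},"required":["deltas"]}

```bash
mkdir -p pics; cat > h.py <<'E'
import numpy as np, cv2
from bench import arm
def snap(n,f):
    m=arm.camera_model(n); p,d=arm.get_image(n); np.savez('pics/%s.npz'%f,p=p,d=d,T=m['world_from_camera'],k=[m['fx'],m['fy'],m['cx'],m['cy']])
    cv2.imwrite('pics/%s.png'%f,p[:,:,::-1]); return p,d,m
def cloud(f):
    z=np.load('pics/%s.npz'%f); fx,fy,cx,cy=z['k']; d=z['d']; v,u=np.mgrid[:400,:640]
    P=np.stack([(u-cx)/fx*d,(v-cy)/fy*d,d],-1); T=z['T']; W=P@T[:3,:3].T+T[:3,3]; W[d==0]=np.nan
    return z['p'],W
E
python3 - <<'E'
from h import *
for n in('scene','top'):
    p,d,m=snap(n,n); print(m, (d==0).mean())
print(arm.read_state())
a=cv2.imread('pics/scene.png');b=cv2.imread('pics/top.png')
E
```

```text
{'fx': 409.65711806515037, 'fy': 409.65711806515037, 'cx': 325.4614107189915, 'cy': 198.82541041711758, 'world_from_camera': array([[ 5.81000388e-01,  6.20742312e-01, -5.26419539e-01,
         1.29265138e+03],
       [ 8.13902623e-01, -4.43934929e-01,  3.74812351e-01,
        -4.84496154e+02],
       [-1.03413534e-03, -6.46220365e-01, -7.63150162e-01,
         1.12504432e+03],
       [ 0.00000000e+00,  0.00000000e+00,  0.00000000e+00,
         1.00000000e+00]])} 0.0039609375
{'fx': 518.1023423855033, 'fy': 518.1023423855033, 'cx': 326.28940146705895, 'cy': 196.54367311227563, 'world_from_camera': array([[-3.90054011e-04, -9.86169513e-01,  1.65739371e-01,
         3.70628400e+02],
       [-9.99994544e-01, -1.59014376e-04, -3.29956009e-03,
        -8.50183110e+00],
       [ 3.28028051e-03, -1.65739753e-01, -9.86164070e-01,
         1.40228224e+03],
       [ 0.00000000e+00,  0.00000000e+00,  0.00000000e+00,
         1.00000000e+00]])} 0.00421875
{'time': 0.1, 'joints': array([ 1.10279734,  0.41181759, -0.01268712,  1.59692147,  0.00562277,
        1.13430509, -0.08220056]), 'joint_vel': array([-1.10431474e-03, -3.48403833e-03, -4.36584569e-04, -1.17844287e-03,
        3.95718396e-04,  1.14085906e-03, -6.07925772e-05]), 'joint_torque': array([ 2.86185110e-03, -5.89098322e+01,  6.43930770e-01, -2.91713458e+01,
       -5.37942059e-02,  1.44941101e-02,  4.45587818e-05]), 'tool_pos': array([ 243.0988606 , -575.43161423,  301.91059883]), 'tool_rot': array([-3.07770034e+00, -6.23575159e-01,  6.39962459e-04]), 'contact_force': array([0.00217275, 0.05525052, 0.21640641]), 'wrist_torque': array([0.04838663, 0.08425183, 0.02253906]), 'gripper_force': 0.0, 'width': 87.83926324637083}
```

View pics/top.png

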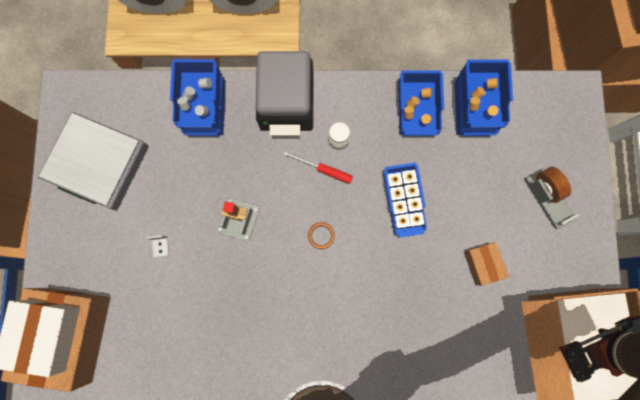

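View pics/scene.png

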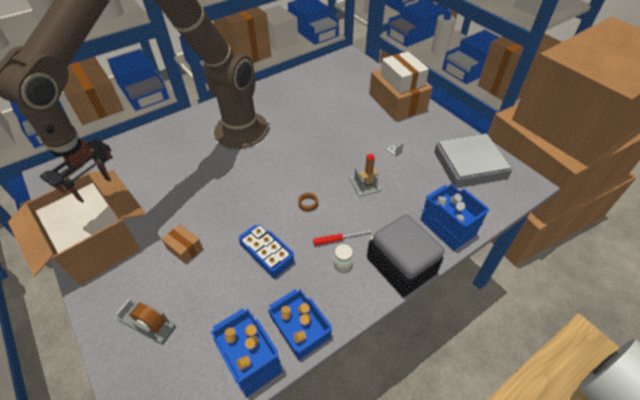

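The top view shows the cradle and tamper at about (237,217), the cap at (230,208), and the bin with its eight feet at about (405,200). In the scene view the tamper is at (368,165) and the bin at (266,250). Next I'll turn these into positions.

```bash
python3 - <<'E'
from h import *
for f,cr,bn in(('top',(185,200,250,262),(375,150,435,245)),('scene',(340,145,390,200),(228,212,305,285))):
    p,W=cloud(f); hsv=cv2.cvtColor(p,cv2.COLOR_RGB2HSV).astype(int)
    def sub(b,m):
        k=np.zeros(m.shape,bool);k[b[1]:b[3],b[0]:b[2]]=1;return k&m&np.isfinite(W[...,2])
    H,S,V=hsv[...,0],hsv[...,1],hsv[...,2]
    red=sub(cr if f=='scene' else (215,190,250,240),((H<6)|(H>174))&(S>170)&(V>120))
    Q=W[red]; print(f,'red',red.sum(),np.median(Q,0),Q.min(0),Q.max(0)); t=Q[Q[:,2]>np.percentile(Q[:,2],60)];print(' top',t.mean(0))
    blue=sub(bn,(H>100)&(H<130)&(S>120)); Q=W[blue]; 
    up=Q[Q[:,2]>28]; print('blue',len(Q),cv2.minAreaRect(up[:,:2].astype(np.float32)), np.percentile(Q[:,2],[5,50,90,98]))
    np_=sub(cr if f=='scene' else (215,190,262,245),W[...,2]>50)&~red;Q=W[np_]
    up=Q[(Q[:,2]>55)&(Q[:,2]<76)]; print('cross/cheek',len(up),cv2.minAreaRect(up[:,:2].astype(np.float32)),np.percentile(up[:,2],[10,50,90]))
    wh=sub(bn,(S<60)&(V>170)); n,l,st,c=cv2.connectedComponentsWithStats(wh.astype(np.uint8))
    for i in range(1,n):
        if st[i,4]>20: q=W[l==i]; print('  foot',st[i,4],c[i].round(),np.median(q,0).round(1))
E
python3 - <<'E'
import cv2
a=cv2.imread('pics/top.png');s=cv2.imread('pics/scene.png')
A=cv2.resize(a[185:255,205:275],(400,400));B=cv2.resize(s[140:200,335:395],(400,400))
cv2.imwrite('pics/c1.png',cv2.hconcat([A,B]))
E
```

```text
top red 90 [553.80957332 224.88071171 155.25091397] [541.84472928 213.5240655  141.74781747] [566.40649025 237.73770339 163.86792038]
 top [554.33967514 225.21419017 158.43198604]
blue 742 ((590.650146484375, -223.77267456054688), (188.6966552734375, 91.5478744506836), 8.620319366455078) [ 3.41531938 38.60541954 56.68594266 59.0101883 ]
cross/cheek 249 ((543.4970092773438, 227.42245483398438), (67.74052429199219, 68.7841567993164), 73.0030746459961) [59.7668124  67.74244857 74.29076274]
  foot 2300 [404. 202.] [ 585.7 -214.2    0.7]
  foot 37 [425. 153.] [ 728.6 -288.9    1.3]
  foot 241 [402. 178.] [ 649.9 -215.4   45.9]
  foot 122 [412. 190.] [ 614.8 -240.2   49.9]
  foot 117 [397. 193.] [ 608.2 -201.7   42.2]
  foot 126 [414. 204.] [ 577.3 -244.2   55. ]
  foot 118 [399. 207.] [ 570.9 -206.1   41.6]
  foot 261 [409. 219.] [ 537.9 -232.9   45.7]
scene red 28 [559.50195525 223.48066474 154.12582572] [549.10339156 214.61924576 150.49719162] [568.87310595 235.24619192 159.49054745]
 top [555.7112369  225.63360762 157.04423028]
blue 579 ((591.5540771484375, -221.48104858398438), (192.18606567382812, 92.3318099975586), 8.687369346618652) [ 8.9599587  35.42299008 54.7311594  56.99654097]
cross/cheek 155 ((545.925537109375, 229.44667053222656), (66.6509017944336, 70.36234283447266), 74.16712951660156) [58.82722684 68.74412454 73.82303174]
  foot 71 [258. 231.] [ 535.1 -211.2   48.4]
  foot 193 [257. 241.] [ 568.2 -237.1   43.2]
  foot 135 [269. 250.] [ 615.2 -220.    46.4]
  foot 140 [276. 257.] [ 653.5 -216.5   45.2]
```

View pics/c1.png

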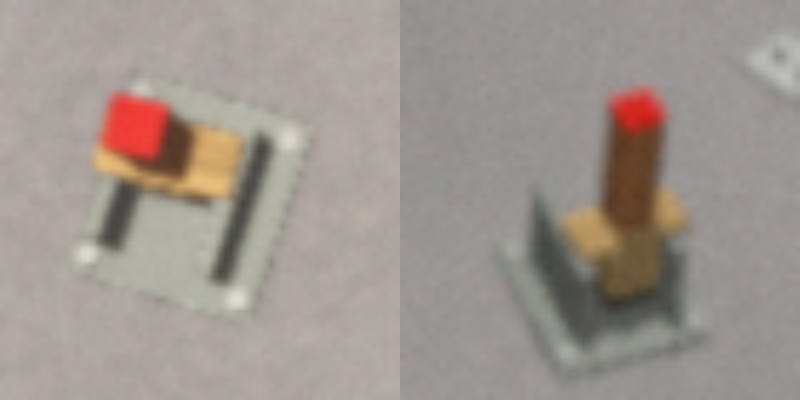

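The crop shows the tamper's cross-piece across the cheeks, nearer their +x end, with the cheeks running at about -19° in the world. I'm moving over there now.

>>> servo_tool:
  deltas:
    - {"xyz": [15, -15, 0], "turn": [0, 0, 0], "jaw": 1}
    - {"xyz": [30, -31, 0], "turn": [0, 0, 0], "jaw": 1}
    - {"xyz": [33, -34, 0], "turn": [0, 0, 0], "jaw": 1}
    - {"xyz": [33, -34, 0], "turn": [0, 0, 0], "jaw": 1}
    - {"xyz": [33, -34, 0], "turn": [0, 0, 0], "jaw": 1}
    - {"xyz": [33, -34, 0], "turn": [0, 0, 0], "jaw": 1}
    - {"xyz": [33, -34, 0], "turn": [0, 0, 0], "jaw": 1}
    - {"xyz": [33, -34, 0], "turn": [0, 0, 0], "jaw": 1}

```text
time: 0.9
tool_pos: [369.9, -248.9, 302.6]
tool_rot: [3.079, 0.624, -0.0]
contact_force: [0.6, -1.1, 0.1]
width: 87.9
gripper_force: 0.0
```

>>> servo_tool:
  deltas:
    - {"xyz": [33, -34, 0], "turn": [0, 0, 0], "jaw": 1}
    - {"xyz": [33, -34, 0], "turn": [0, 0, 0], "jaw": 1}
    - {"xyz": [33, -34, 0], "turn": [0, 0, 0], "jaw": 1}
    - {"xyz": [33, -34, 0], "turn": [0, 0, 0], "jaw": 1}
    - {"xyz": [33, -34, 0], "turn": [0, 0, 0], "jaw": 1}
    - {"xyz": [33, -34, 0], "turn": [0, 0, 0], "jaw": 1}
    - {"xyz": [33, -34, 0], "turn": [0, 0, 0], "jaw": 1}
    - {"xyz": [33, -34, 0], "turn": [0, 0, 0], "jaw": 1}

```text
time: 1.7
tool_pos: [507.4, 104.1, 302.5]
tool_rot: [3.079, 0.623, -0.0]
contact_force: [0.7, -0.9, 0.2]
width: 87.7
gripper_force: 0.0
```

>>> servo_tool:
  deltas:
    - {"xyz": [0, 0, 0], "turn": [0, 0, -8], "jaw": 1}
    - {"xyz": [0, 0, 0], "turn": [0, 0, -8], "jaw": 1}
    - {"xyz": [0, 0, 0], "turn": [0, 0, -8], "jaw": 1}
    - {"xyz": [0, 0, 0], "turn": [0, 0, -8], "jaw": 1}
    - {"xyz": [0, 0, 0], "turn": [0, 0, -8], "jaw": 1}
    - {"xyz": [0, 0, 0], "turn": [0, 0, -8], "jaw": 1}
    - {"xyz": [0, 0, 0], "turn": [0, 0, 0], "jaw": 1}
    - {"xyz": [0, 0, 0], "turn": [0, 0, 0], "jaw": 1}

```text
time: 2.5
tool_pos: [507.0, 102.3, 302.4]
tool_rot: [-2.563, -1.817, 0.001]
contact_force: [-0.4, 0.2, -0.6]
width: 87.5
gripper_force: 0.0
```

```bash
python3 - <<'E'
from h import *
s=arm.read_state(); print({k:np.round(v,3) for k,v in s.items()})
p,d,m=snap('wrist','w1'); print(m); print((d==0).mean())
E
```

```text
{'time': np.float64(2.5), 'joints': array([ 0.245,  0.297, -0.654,  1.822,  0.202,  1.09 , -0.82 ]), 'joint_vel': array([-0.006, -0.005,  0.008, -0.002, -0.001,  0.001, -0.003]), 'joint_torque': array([ 9.3000e-02, -4.4147e+01, -5.2790e+00, -2.7955e+01, -2.8000e-02,
       -3.3000e-02,  3.0000e-01]), 'tool_pos': array([507.01 , 102.271, 302.433]), 'tool_rot': array([-2.563e+00, -1.817e+00,  1.000e-03]), 'contact_force': array([-0.411,  0.211, -0.57 ]), 'wrist_torque': array([-0.007, -0.058, -0.014]), 'gripper_force': np.float64(0.0), 'width': np.float64(87.522)}
{'fx': 309.70691628693146, 'fy': 309.70691628693146, 'cx': 315.9526821850439, 'cy': 203.01924290094934, 'world_from_camera': array([[ 9.43710987e-01, -3.19802773e-01, -8.44734230e-02,
         5.28994387e+02],
       [-3.30767994e-01, -9.13529390e-01, -2.36762726e-01,
         1.66666040e+02],
       [-1.45157819e-03,  2.51376691e-01, -9.67888244e-01,
         3.84274051e+02],
       [ 0.00000000e+00,  0.00000000e+00,  0.00000000e+00,
         1.00000000e+00]])}
0.05070703125
```

View pics/w1.png

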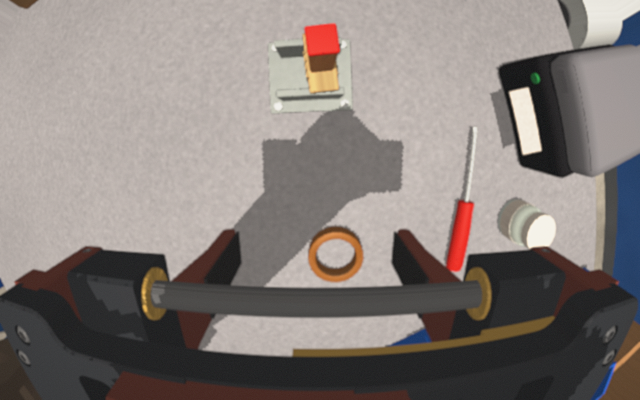

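The wrist view shows the cradle at (310,75), with the tamper's red cap at (322,40) and its cross-piece spanning the cheeks. I'll measure from this view with the fisheye model.

```bash
cat >> h.py <<'E'
def fcloud(f):
    z=np.load('pics/%s.npz'%f); fx,fy,cx,cy=z['k']; d=z['d']; v,u=np.mgrid[:400,:640]
    a=(u-cx)/fx;b=(v-cy)/fy;t=np.hypot(a,b)+1e-9; k=np.tan(t)/t
    P=np.stack([a*k*d,b*k*d,d],-1); T=z['T']; W=P@T[:3,:3].T+T[:3,3]; W[(d==0)|(t>1.4)]=np.nan
    R=np.stack([a*np.sin(t)/t,b*np.sin(t)/t,np.cos(t)],-1)@T[:3,:3].T
    return z['p'],W,R,T[:3,3]
def rect(q): return [np.round(x,1) for x in cv2.minAreaRect(q[:,:2].astype(np.float32))]
def tamp(f):
    p,W,R,C=fcloud(f); hsv=cv2.cvtColor(p,cv2.COLOR_RGB2HSV).astype(int); H,S,V=[hsv[...,i] for i in range(3)]
    near=np.hypot(W[...,0]-550,W[...,1]-226)<90
    red=near&((H<6)|(H>174))&(S>150)&(W[...,2]>100)
    Q=W[red]; zt=np.percentile(Q[:,2],[10,50,80,95]); top=Q[Q[:,2]>zt[2]-2.5]; print('cap z',zt.round(1),'top',len(top),rect(top),top.mean(0).round(1))
    for n,lo,hi,wood in(('cross',68,80,1),('cheek',56,68,0),('plate',1.5,10,0)):
        wd=(S>90)&(H<30)
        m=near&(W[...,2]>lo)&(W[...,2]<hi)&(wd if wood else (S<60)); 
        if n=='plate': m&=(V>120)&(np.hypot(W[...,0]-545,W[...,1]-227)<75)
        q=W[m]; 
        if len(q)>10: print(n,len(q),rect(q),np.percentile(q[:,2],[10,50,90]).round(1))
E
python3 - <<'E'
from h import *
tamp('w1')
E
```

```text
cap z [154.2 155.3 155.9 156.5] top 902 [array([554.2, 226.6]), array([23.7, 23.2]), np.float64(78.7)] [554.  226.3 155.3]
cross 712 [array([553.9, 226.3]), array([62. , 29.9]), np.float64(77.4)] [71.8 72.8 73.9]
cheek 672 [array([542. , 227.2]), array([62.9, 69.4]), np.float64(74.0)] [61.4 63.6 64.7]
plate 3087 [array([543.3, 232.6]), array([139.9, 138.3]), np.float64(0.9)] [4.7 5.9 7.2]
```

>>> servo_tool:
  deltas:
    - {"xyz": [0, 0, 0], "turn": [0, 0, -7.2], "jaw": 1}
    - {"xyz": [33, 5, 0], "turn": [0, 0, 0], "jaw": 1}
    - {"xyz": [33, 5, 0], "turn": [0, 0, 0], "jaw": 1}
    - {"xyz": [33, 5, 0], "turn": [0, 0, 0], "jaw": 1}
    - {"xyz": [32, 5, 0], "turn": [0, 0, 0], "jaw": 1}
    - {"xyz": [0, 0, 0], "turn": [0, 0, 0], "jaw": 1}
    - {"xyz": [0, 0, 0], "turn": [0, 0, 0], "jaw": 1}

```text
time: 3.25
tool_pos: [553.3, 227.1, 302.1]
tool_rot: [-2.44, -1.979, 0.002]
contact_force: [0.9, 0.2, -0.4]
width: 87.9
gripper_force: 0.0
```

```bash
python3 - <<'E'
from h import *
p,d,m=snap('wrist','w2'); tamp('w2'); print(arm.read_state()['tool_pos'],arm.read_state()['tool_rot'])
E
```

```text
cap z [154.2 155.2 155.8 156.4] top 893 [array([570.2, 223.7]), array([23.4, 56.8]), np.float64(76.7)] [555.7 227.1 159.3]
cross 653 [array([557.9, 241.4]), array([34., 30.]), np.float64(78.0)] [71.5 72.7 73.8]
cheek 556 [array([541.9, 227.5]), array([61.9, 69.5]), np.float64(73.8)] [60.1 63.6 64.6]
plate 642 [array([543.9, 230.9]), array([137.4, 140.9]), np.float64(8.0)] [4.6 6.  8.8]
[553.42827081 225.98308476 302.20385613] [ 2.44087799e+00  1.97741571e+00 -1.87213403e-03]
```

>>> servo_tool:
  deltas:
    - {"xyz": [0, 0, 30], "turn": [0, 0, 0], "jaw": 1}
    - {"xyz": [0, 0, 40], "turn": [0, 0, 0], "jaw": 1}
    - {"xyz": [0, 0, 31], "turn": [0, 0, 0], "jaw": 1}
    - {"xyz": [0, 0, 20], "turn": [0, 0, 0], "jaw": 1}
    - {"xyz": [0, 0, 0], "turn": [0, 0, 0], "jaw": 1}

```text
time: 3.8
tool_pos: [552.5, 223.9, 179.0]
tool_rot: [-2.442, -1.976, 0.008]
contact_force: [-1.1, 0.7, -0.2]
width: 87.9
gripper_force: 0.0
```

>>> servo_tool:
  deltas:
    - {"xyz": [0, 0, 0], "turn": [0, 0, 0], "jaw": -1}
    - {"xyz": [0, 0, 0], "turn": [0, 0, 0], "jaw": -1}
    - {"xyz": [0, 0, 0], "turn": [0, 0, 0], "jaw": -1}
    - {"xyz": [0, 0, 0], "turn": [0, 0, 0], "jaw": -1}
    - {"xyz": [0, 0, 0], "turn": [0, 0, 0], "jaw": -1}
    - {"xyz": [0, 0, 0], "turn": [0, 0, 0], "jaw": -1}
    - {"xyz": [0, 0, 0], "turn": [0, 0, 0], "jaw": -1}
    - {"xyz": [0, 0, 0], "turn": [0, 0, 0], "jaw": -1}
  force: 55

```text
time: 4.6
tool_pos: [553.6, 226.5, 181.6]
tool_rot: [-2.44, -1.979, 0.0]
contact_force: [-1.5, 0.7, 0.7]
width: 27.1
gripper_force: 0.0
```

>>> servo_tool:
  deltas:
    - {"xyz": [0, 0, 0], "turn": [0, 0, 0], "jaw": -1}
    - {"xyz": [0, 0, 0], "turn": [0, 0, 0], "jaw": -1}
    - {"xyz": [0, 0, 0], "turn": [0, 0, 0], "jaw": -1}
    - {"xyz": [0, 0, -5], "turn": [0, 0, 0], "jaw": -1}
    - {"xyz": [0, 0, -15], "turn": [0, 0, 0], "jaw": -1}
    - {"xyz": [0, 0, -25], "turn": [0, 0, 0], "jaw": -1}
    - {"xyz": [0, 0, -25], "turn": [0, 0, 0], "jaw": -1}
    - {"xyz": [0, 0, -25], "turn": [0, 0, 0], "jaw": -1}

```text
time: 5.4
tool_pos: [553.3, 226.6, 278.5]
tool_rot: [-2.439, -1.98, 0.0]
contact_force: [-0.6, 1.3, -3.5]
width: 23.7
gripper_force: 55.0
```

>>> servo_tool:
  deltas:
    - {"xyz": [0, 0, -15], "turn": [0, 0, 0], "jaw": -1}
    - {"xyz": [0, 0, -10], "turn": [0, 0, 0], "jaw": -1}
    - {"xyz": [0, 0, 0], "turn": [0, 0, 0], "jaw": -1}
    - {"xyz": [0, 0, 0], "turn": [0, 0, 0], "jaw": -1}
    - {"xyz": [0, 0, 0], "turn": [0, 0, 0], "jaw": -1}
    - {"xyz": [0, 0, 0], "turn": [0, 0, 0], "jaw": -1}

```text
time: 6.0
tool_pos: [553.4, 226.3, 300.5]
tool_rot: [-2.439, -1.979, 0.003]
contact_force: [0.4, -0.3, -3.2]
width: 23.9
gripper_force: 55.0
```

View pics/s2c.png

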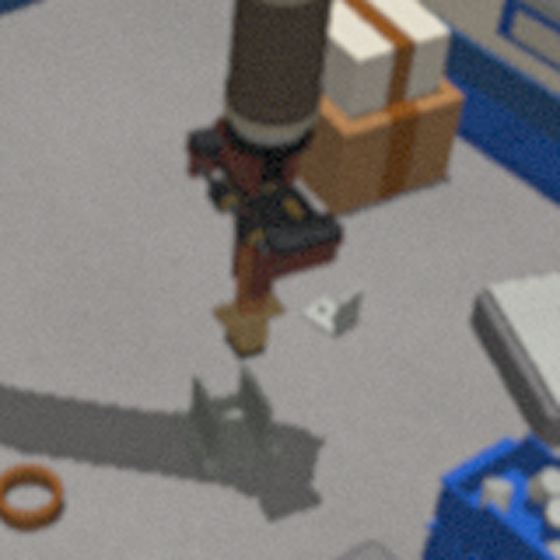

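The scene crop shows the tamper held upright under the gripper at about (250,320), and the cradle empty. Next I'll turn it to the bin's yaw and go to a spot beside the bin for a view.

>>> servo_tool:
  deltas:
    - {"xyz": [0, 0, 0], "turn": [0, 0, -6.9], "jaw": -1}
    - {"xyz": [0, 0, 0], "turn": [0, 0, -6.9], "jaw": -1}
    - {"xyz": [0, 0, 0], "turn": [0, 0, -6.9], "jaw": -1}
    - {"xyz": [-12, 0, 0], "turn": [0, 0, 0], "jaw": -1}
    - {"xyz": [-25, -2, 0], "turn": [0, 0, 0], "jaw": -1}
    - {"xyz": [-36, -2, 0], "turn": [0, 0, 0], "jaw": -1}
    - {"xyz": [-40, -2, 0], "turn": [0, 0, 0], "jaw": -1}
    - {"xyz": [-40, -2, 0], "turn": [0, 0, 0], "jaw": -1}
  force: 60

```text
time: 6.85
tool_pos: [569.1, 71.8, 301.4]
tool_rot: [2.049, 2.381, -0.001]
contact_force: [1.0, 0.4, -3.8]
width: 24.0
gripper_force: 60.0
```

>>> servo_tool:
  deltas:
    - {"xyz": [-40, -2, 0], "turn": [0, 0, 0], "jaw": -1}
    - {"xyz": [-40, -2, 0], "turn": [0, 0, 0], "jaw": -1}
    - {"xyz": [-40, -2, 0], "turn": [0, 0, 0], "jaw": -1}
    - {"xyz": [-38, -2, 0], "turn": [0, 0, 0], "jaw": -1}
    - {"xyz": [-30, -2, 0], "turn": [0, 0, 0], "jaw": -1}
    - {"xyz": [-16, 0, 0], "turn": [0, 0, 0], "jaw": -1}
    - {"xyz": [0, 0, 0], "turn": [0, 0, 0], "jaw": -1}
    - {"xyz": [0, 0, 0], "turn": [0, 0, 0], "jaw": -1}

```text
time: 7.65
tool_pos: [590.4, -127.8, 301.5]
tool_rot: [-2.044, -2.384, -0.001]
contact_force: [0.6, 0.2, -2.5]
width: 23.9
gripper_force: 60.0
```

```bash
cat >> h.py <<'E'
def binm(f):
    p,W,R,C=fcloud(f); hsv=cv2.cvtColor(p,cv2.COLOR_RGB2HSV).astype(int); H,S,V=[hsv[...,i] for i in range(3)]
    near=(np.abs(W[...,0]-591)<110)&(np.abs(W[...,1]+223)<72)&(W[...,2]<75)
    b=near&(H>100)&(H<130)&(S>120)
    Q=W[b&(W[...,2]>29)]; print('rim',len(Q),rect(Q)); 
    Q=W[b&(W[...,2]>50)]; print('high',len(Q),rect(Q),np.percentile(Q[:,2],[50,90])) if len(Q)>9 else 0
    return p,W,near,H,S,V
E
python3 - <<'E'
from h import *
s=arm.read_state();print(s['tool_pos'],s['tool_rot'],s['contact_force']); snap('wrist','w3')
p,W,near,H,S,V=binm('w3')
w=near&(S<70)&(V>150)&(W[...,2]>35)
n,l,st,c=cv2.connectedComponentsWithStats(w.astype(np.uint8))
for i in range(1,n):
    if st[i,4]>60: q=W[l==i]; print('plate',st[i,4],c[i].round(),rect(q),np.percentile(q[:,2],[10,50,90]).round(1))
E
```

```text
[ 590.4039296  -127.75919908  301.54723059] [-2.04423905e+00 -2.38425020e+00 -1.24398853e-03] [ 0.62108601  0.19574473 -2.5316282 ]
rim 1149 [array([ 585.7, -198.9]), array([188.7,  44. ]), np.float64(8.9)]
high 363 [array([ 615.5, -178.8]), array([ 34.5, 131.5]), np.float64(86.7)] [53.51728211 54.5217414 ]
plate 398 [258. 243.] [array([ 532.4, -208.6]), array([33.5, 27.8]), np.float64(9.1)] [46.9 48.4 49.7]
plate 127 [363. 243.] [array([ 655.9, -189.1]), array([11. , 34.3]), np.float64(23.8)] [39.8 40.7 53.6]
```

View pics/w3.png

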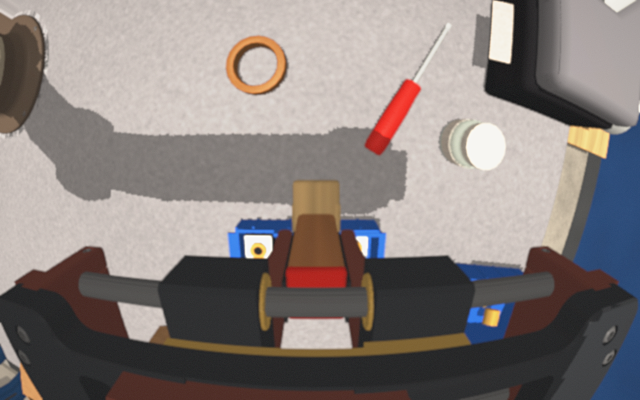

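The tamper and hand hide the bin here; only one foot shows, at (258,250). I'll move to the bin's far side, where the camera looks onto it clear of the hand.

>>> servo_tool:
  deltas:
    - {"xyz": [-20, -2, 0], "turn": [0, 0, 0], "jaw": -1}
    - {"xyz": [-40, -3, 0], "turn": [0, 0, 0], "jaw": -1}
    - {"xyz": [-45, -3, 0], "turn": [0, 0, 0], "jaw": -1}
    - {"xyz": [-45, -3, 0], "turn": [0, 0, 0], "jaw": -1}
    - {"xyz": [-40, -2, 0], "turn": [0, 0, 0], "jaw": -1}
    - {"xyz": [-22, 0, 0], "turn": [0, 0, 0], "jaw": -1}
    - {"xyz": [0, 0, 0], "turn": [0, 0, 0], "jaw": -1}
    - {"xyz": [0, 0, 0], "turn": [0, 0, 0], "jaw": -1}

```text
time: 8.5
tool_pos: [610.8, -338.3, 301.4]
tool_rot: [-2.042, -2.386, -0.002]
contact_force: [0.6, 0.7, -3.1]
width: 23.9
gripper_force: 60.0
```

```bash
cat >> h.py <<'E'
def feet(f,c0=None,yaw=None):
    p,W,near,H,S,V=binm(f)
    w=near&(S<70)&(V>150)&(W[...,2]>30)
    n,l,st,c=cv2.connectedComponentsWithStats(w.astype(np.uint8))
    for i in range(1,n):
        if st[i,4]>60: q=W[l==i]; print('plate',st[i,4],c[i].round(),rect(q),np.percentile(q[:,2],[10,50,90]).round(1))
    if c0 is not None:
        a=np.radians(yaw);ex=np.array([np.cos(a),np.sin(a)]);ey=np.array([-ex[1],ex[0]])
        D=W[...,:2]-np.array(c0);X=D@ex;Y=D@ey
        for x in(-57,-19,19,57):
            for y in(-19,19):
                m=near&(np.abs(X-x)<12)&(np.abs(Y-y)<13)&(W[...,2]>34);m[H*0+1==0]=0
                bx=m&(np.hypot(X-x,Y-y)<8); q=W[m][:,2]
                print((x,y),np.round(np.array(c0)+x*ex+y*ey,1),m.sum(),np.percentile(q,[20,50,80]).round(1) if len(q)>5 else '', np.median(W[bx][:,2]).round(1) if bx.sum()>3 else '')
E
python3 - <<'E'
from h import *
s=arm.read_state();print(s['tool_pos'],s['tool_rot'],s['contact_force']); snap('wrist','w4')
feet('w4',(591,-222),8.6)
E
```

```text
[ 610.83407501 -338.25998029  301.4007401 ] [-2.04155448e+00 -2.38631942e+00 -2.26094651e-03] [ 0.5852628   0.68199226 -3.12941646]
rim 3566 [array([ 589.3, -223.2]), array([189.3,  91.1]), np.float64(8.8)]
high 2062 [array([ 619.6, -218.6]), array([128.2,  91. ]), np.float64(8.9)] [53.82773415 54.79698126]
plate 769 [264.  65.] [array([ 531. , -211.6]), array([36.8, 38.8]), np.float64(9.6)] [44.8 48.6 49.9]
plate 1595 [299.  82.] [array([ 572.8, -224.8]), array([34. , 75.8]), np.float64(9.1)] [39.8 48.4 54.5]
plate 1566 [334.  82.] [array([ 611.6, -219.2]), array([33.9, 76.6]), np.float64(8.5)] [39.9 44.6 50.5]
plate 1520 [368.  83.] [array([ 648.6, -213.3]), array([33.9, 76.3]), np.float64(7.8)] [40.  44.4 49.7]
plate 690 [265.  98.] [array([ 538.6, -249.3]), array([32.7, 35.9]), np.float64(8.6)] [39.4 40.9 42. ]
(-57, -19) [ 537.5 -249.3] 499 [40.7 42.3 44.2] 44.1
(-57, 19) [ 531.8 -211.7] 505 [48.5 50.3 51.8] 51.7
(-19, -19) [ 575.1 -243.6] 549 [53.6 55.4 56.9] 56.7
(-19, 19) [ 569.4 -206.1] 496 [40.7 42.6 44.3] 44.2
(19, -19) [ 612.6 -237.9] 545 [49.6 51.2 52.8] 52.7
(19, 19) [ 606.9 -200.4] 502 [40.7 42.4 44.2] 43.9
(57, -19) [ 650.2 -232.3] 518 [48.8 50.7 52.3] 52.1
(57, 19) [ 644.5 -194.7] 476 [40.8 42.6 44. ] 43.9
```

View pics/w4.png

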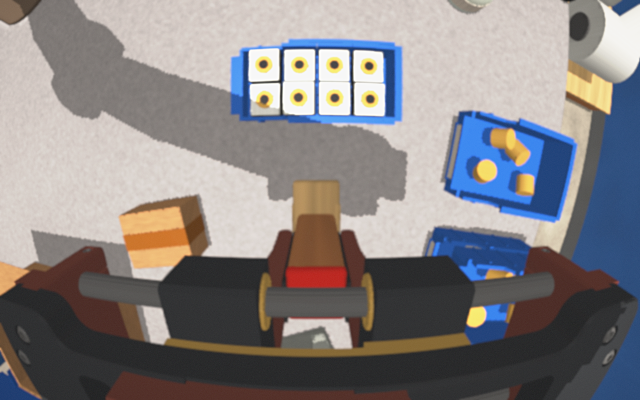

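The view shows the bin at (318,80) with all eight feet. The boss heights say four are proud, by 8 to 13 mm: (-57,19), (-19,-19), (19,-19) and (57,-19). The other four stand at 44 mm, which is home. I'll start with the highest, at (-19,-19).

>>> servo_tool:
  deltas:
    - {"xyz": [15, -4, 0], "turn": [0, 0, 0], "jaw": -1}
    - {"xyz": [30, -6, 0], "turn": [0, 0, 0], "jaw": -1}
    - {"xyz": [30, -6, 0], "turn": [0, 0, 0], "jaw": -1}
    - {"xyz": [24, -3, 0], "turn": [0, 0, 0], "jaw": -1}
    - {"xyz": [0, 0, 20], "turn": [0, 0, 0], "jaw": -1}
    - {"xyz": [0, 0, 25], "turn": [0, 0, 0], "jaw": -1}
    - {"xyz": [0, 0, 15], "turn": [0, 0, 0], "jaw": -1}
    - {"xyz": [0, 0, 0], "turn": [0, 0, 0], "jaw": -1}

```text
time: 9.35
tool_pos: [575.4, -243.8, 239.8]
tool_rot: [-2.039, -2.385, 0.002]
contact_force: [0.1, -0.3, -2.2]
width: 23.7
gripper_force: 60.0
```

>>> servo_tool:
  deltas:
    - {"xyz": [0, 0, 3], "turn": [0, 0, 0], "jaw": -1}
    - {"xyz": [0, 0, 3], "turn": [0, 0, 0], "jaw": -1}
    - {"xyz": [0, 0, 2], "turn": [0, 0, 0], "jaw": -1}
    - {"xyz": [0, 0, 1], "turn": [0, 0, 0], "jaw": -1}
    - {"xyz": [0, 0, 1], "turn": [0, 0, 0], "jaw": -1}
    - {"xyz": [0, 0, 0], "turn": [0, 0, 0], "jaw": -1}
    - {"xyz": [0, 0, 0], "turn": [0, 0, 0], "jaw": -1}
    - {"xyz": [0, 0, 0], "turn": [0, 0, 0], "jaw": -1}

```text
time: 10.15
tool_pos: [576.2, -245.6, 231.8]
tool_rot: [2.044, 2.385, 0.0]
contact_force: [0.0, -0.9, -3.1]
width: 23.8
gripper_force: 60.0
```

```bash
python3 - <<'E'
from h import *
s=arm.read_state();print(s['tool_pos'],s['tool_rot'],s['contact_force'],s['wrist_torque']); snap('scene','s3')
a=cv2.imread('pics/s3.png')
cv2.imwrite('pics/s3c.png',cv2.resize(a[195:275,225:305],(560,560),interpolation=cv2.INTER_CUBIC))
E
```

```text
[ 576.24430184 -245.62772722  231.75168692] [2.04425074e+00 2.38528608e+00 7.56091650e-05] [ 0.04520625 -0.91272532 -3.11115963] [-0.05123418 -0.07140027  0.0094225 ]
```

View pics/s3c.png

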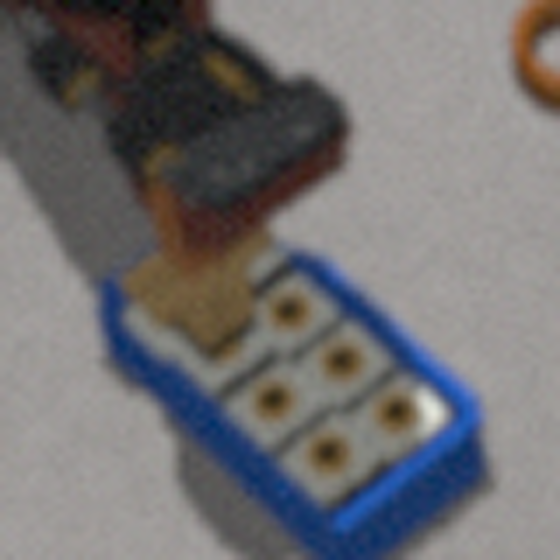

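The tamper stands above the target foot at about (210,345) in the crop. Its pad thickness can't be made out, so I'll feel for contact. This foot has 12 mm of travel, so 8 mm steps are safe.

>>> servo_tool:
  deltas:
    - {"xyz": [0, 0, 1], "turn": [0, 0, 0], "jaw": -1}
    - {"xyz": [0, 0, 1], "turn": [0, 0, 0], "jaw": -1}
    - {"xyz": [0, 0, 1], "turn": [0, 0, 0], "jaw": -1}
    - {"xyz": [0, 0, 1], "turn": [0, 0, 0], "jaw": -1}
    - {"xyz": [0, 0, 1], "turn": [0, 0, 0], "jaw": -1}
    - {"xyz": [0, 0, 1], "turn": [0, 0, 0], "jaw": -1}
    - {"xyz": [0, 0, 0], "turn": [0, 0, 0], "jaw": -1}

```text
time: 10.9
tool_pos: [576.1, -245.6, 225.5]
tool_rot: [-2.044, -2.385, 0.0]
contact_force: [-0.1, -0.6, -3.0]
width: 23.7
gripper_force: 60.0
```

>>> servo_tool:
  deltas:
    - {"xyz": [1.5, 0, 1], "turn": [0, 0, 0], "jaw": -1}
    - {"xyz": [0, 0, 1], "turn": [0, 0, 0], "jaw": -1}
    - {"xyz": [0, 0, 1], "turn": [0, 0, 0], "jaw": -1}
    - {"xyz": [0, 0, 1], "turn": [0, 0, 0], "jaw": -1}
    - {"xyz": [0, 0, 1], "turn": [0, 0, 0], "jaw": -1}
    - {"xyz": [0, 0, 0], "turn": [0, 0, 0], "jaw": -1}

```text
time: 11.5
tool_pos: [575.9, -244.1, 220.4]
tool_rot: [-2.044, -2.385, 0.0]
contact_force: [-0.4, 0.4, -3.5]
width: 23.6
gripper_force: 60.0
```

Gap is 12 mm less the pad thickness; still no contact.

>>> servo_tool:
  deltas:
    - {"xyz": [0, 0, 1], "turn": [0, 0, 0], "jaw": -1}
    - {"xyz": [0, 0, 1], "turn": [0, 0, 0], "jaw": -1}
    - {"xyz": [0, 0, 1], "turn": [0, 0, 0], "jaw": -1}
    - {"xyz": [0, 0, 1], "turn": [0, 0, 0], "jaw": -1}
    - {"xyz": [0, 0, 0], "turn": [0, 0, 0], "jaw": -1}

```text
time: 12.0
tool_pos: [576.0, -244.1, 217.1]
tool_rot: [2.044, 2.385, -0.0]
contact_force: [-1.8, 0.4, 1.0]
width: 23.8
gripper_force: 60.0
```

>>> servo_tool:
  deltas:
    - {"xyz": [0, 0, 1], "turn": [0, 0, 0], "jaw": -1}
    - {"xyz": [0, 0, 1], "turn": [0, 0, 0], "jaw": -1}
    - {"xyz": [0, 0, 1], "turn": [0, 0, 0], "jaw": -1}
    - {"xyz": [0, 0, 1], "turn": [0, 0, 0], "jaw": -1}
    - {"xyz": [0, 0, 1], "turn": [0, 0, 0], "jaw": -1}
    - {"xyz": [0, 0, 1], "turn": [0, 0, 0], "jaw": -1}
    - {"xyz": [0, 0, 0], "turn": [0, 0, 0], "jaw": -1}

```text
time: 12.7
tool_pos: [576.7, -243.9, 211.6]
tool_rot: [2.043, 2.384, 0.001]
contact_force: [-0.3, 1.7, 6.0]
width: 23.8
gripper_force: 60.0
```

>>> servo_tool:
  deltas:
    - {"xyz": [0, 0, 1], "turn": [0, 0, 0], "jaw": -1}
    - {"xyz": [0, 0, 1], "turn": [0, 0, 0], "jaw": -1}
    - {"xyz": [0, 0, 1], "turn": [0, 0, 0], "jaw": -1}
    - {"xyz": [0, 0, 1], "turn": [0, 0, 0], "jaw": -1}
    - {"xyz": [0, 0, 1], "turn": [0, 0, 0], "jaw": -1}
    - {"xyz": [0, 0, 0], "turn": [0, 0, 0], "jaw": -1}

```text
time: 13.3
tool_pos: [576.9, -243.9, 206.7]
tool_rot: [2.043, 2.384, 0.002]
contact_force: [-0.2, 1.0, 5.8]
width: 23.9
gripper_force: 60.0
```

>>> servo_tool:
  deltas:
    - {"xyz": [0, 0, 0.7], "turn": [0, 0, 0], "jaw": -1}
    - {"xyz": [0, 0, 0.7], "turn": [0, 0, 0], "jaw": -1}
    - {"xyz": [0, 0, 0.6], "turn": [0, 0, 0], "jaw": -1}
    - {"xyz": [0, 0, 0], "turn": [0, 0, 0], "jaw": -1}

```text
time: 13.7
tool_pos: [577.0, -243.9, 204.8]
tool_rot: [2.042, 2.384, 0.002]
contact_force: [-2.0, 1.4, 6.0]
width: 23.9
gripper_force: 60.0
```

>>> servo_tool:
  deltas:
    - {"xyz": [0, 0, 0.5], "turn": [0, 0, 0], "jaw": -1}
    - {"xyz": [0, 0, 0.5], "turn": [0, 0, 0], "jaw": -1}
    - {"xyz": [0, 0, 0], "turn": [0, 0, 0], "jaw": -1}

```text
time: 14.0
tool_pos: [577.0, -243.9, 203.9]
tool_rot: [2.042, 2.384, 0.002]
contact_force: [-0.0, 0.9, 7.1]
width: 24.3
gripper_force: 60.0
```

>>> servo_tool:
  deltas:
    - {"xyz": [0, 0, 0.5], "turn": [0, 0, 0], "jaw": -1}
    - {"xyz": [0, 0, 0.5], "turn": [0, 0, 0], "jaw": -1}
    - {"xyz": [0, 0, 0], "turn": [0, 0, 0], "jaw": -1}

```text
time: 14.3
tool_pos: [577.1, -243.8, 203.6]
tool_rot: [2.042, 2.384, 0.002]
contact_force: [-2.5, 2.2, 11.6]
width: 23.8
gripper_force: 60.0
```

>>> servo_tool:
  deltas:
    - {"xyz": [0, 0, 0.4], "turn": [0, 0, 0], "jaw": -1}
    - {"xyz": [0, 0, 0.4], "turn": [0, 0, 0], "jaw": -1}
    - {"xyz": [0, 0, 0], "turn": [0, 0, 0], "jaw": -1}

```text
time: 14.6
tool_pos: [577.1, -243.8, 203.3]
tool_rot: [2.042, 2.383, 0.002]
contact_force: [-3.1, 0.6, 14.7]
width: 23.7
gripper_force: 60.0
```

That foot has bottomed: about 18 N at a commanded TCP z of about 200.6. Next is the foot at (19,-19).

>>> servo_tool:
  deltas:
    - {"xyz": [0, 0, -4], "turn": [0, 0, 0], "jaw": -1}
    - {"xyz": [0, 0, -10], "turn": [0, 0, 0], "jaw": -1}
    - {"xyz": [0, 0, -8], "turn": [0, 0, 0], "jaw": -1}
    - {"xyz": [0, 10, 0], "turn": [0, 0, 0], "jaw": -1}
    - {"xyz": [0, 18, 0], "turn": [0, 0, 0], "jaw": -1}
    - {"xyz": [0, 10, 0], "turn": [0, 0, 0], "jaw": -1}
    - {"xyz": [0, 0, 0], "turn": [0, 0, 0], "jaw": -1}
    - {"xyz": [0, 0, 0], "turn": [0, 0, 0], "jaw": -1}

```text
time: 15.4
tool_pos: [613.4, -238.0, 222.2]
tool_rot: [-2.043, -2.385, 0.001]
contact_force: [-0.3, 0.1, -3.4]
width: 23.8
gripper_force: 60.0
```

>>> servo_tool:
  deltas:
    - {"xyz": [0, 0, 3], "turn": [0, 0, 0], "jaw": -1}
    - {"xyz": [0, 0, 3], "turn": [0, 0, 0], "jaw": -1}
    - {"xyz": [0, 0, 1], "turn": [0, 0, 0], "jaw": -1}
    - {"xyz": [0, 0, 1], "turn": [0, 0, 0], "jaw": -1}
    - {"xyz": [0, 0, 1], "turn": [0, 0, 0], "jaw": -1}
    - {"xyz": [0, 0, 1], "turn": [0, 0, 0], "jaw": -1}
    - {"xyz": [0, 0, 1], "turn": [0, 0, 0], "jaw": -1}
    - {"xyz": [0, 0, 0], "turn": [0, 0, 0], "jaw": -1}

```text
time: 16.2
tool_pos: [613.7, -238.3, 212.6]
tool_rot: [2.044, 2.385, -0.0]
contact_force: [-2.4, -0.5, 4.0]
width: 23.8
gripper_force: 60.0
```

>>> servo_tool:
  deltas:
    - {"xyz": [0, 0, 1], "turn": [0, 0, 0], "jaw": -1}
    - {"xyz": [0, 0, 1], "turn": [0, 0, 0], "jaw": -1}
    - {"xyz": [0, 0, 1], "turn": [0, 0, 0], "jaw": -1}
    - {"xyz": [0, 0, 1], "turn": [0, 0, 0], "jaw": -1}
    - {"xyz": [0, 0, 1], "turn": [0, 0, 0], "jaw": -1}
    - {"xyz": [0, 0, 1], "turn": [0, 0, 0], "jaw": -1}
    - {"xyz": [0, 0, 1], "turn": [0, 0, 0], "jaw": -1}
    - {"xyz": [0, 0, 1], "turn": [0, 0, 0], "jaw": -1}

```text
time: 17.0
tool_pos: [614.4, -238.1, 205.1]
tool_rot: [2.043, 2.384, 0.002]
contact_force: [-0.8, 0.6, 5.9]
width: 23.5
gripper_force: 60.0
```

>>> servo_tool:
  deltas:
    - {"xyz": [0, 0, 0.5], "turn": [0, 0, 0], "jaw": -1}
    - {"xyz": [0, 0, 0.5], "turn": [0, 0, 0], "jaw": -1}
    - {"xyz": [0, 0, 0], "turn": [0, 0, 0], "jaw": -1}
    - {"xyz": [0, 0, 0], "turn": [0, 0, 0], "jaw": -1}

```text
time: 17.4
tool_pos: [614.4, -238.2, 204.0]
tool_rot: [2.043, 2.384, 0.002]
contact_force: [-1.4, 0.5, 6.4]
width: 24.0
gripper_force: 60.0
```

>>> servo_tool:
  deltas:
    - {"xyz": [0, 0, 0.5], "turn": [0, 0, 0], "jaw": -1}
    - {"xyz": [0, 0, 0.5], "turn": [0, 0, 0], "jaw": -1}
    - {"xyz": [0, 0, 0.4], "turn": [0, 0, 0], "jaw": -1}
    - {"xyz": [0, 0, 0.4], "turn": [0, 0, 0], "jaw": -1}
    - {"xyz": [0, 0, 0], "turn": [0, 0, 0], "jaw": -1}
    - {"xyz": [0, 0, 0], "turn": [0, 0, 0], "jaw": -1}

```text
time: 18.0
tool_pos: [614.5, -238.1, 203.4]
tool_rot: [2.042, 2.383, 0.002]
contact_force: [-3.6, 0.4, 13.7]
width: 23.8
gripper_force: 60.0
```

Bottomed at the same height. Next is (57,-19).

>>> servo_tool:
  deltas:
    - {"xyz": [0, 0, -4], "turn": [0, 0, 0], "jaw": -1}
    - {"xyz": [0, 0, -10], "turn": [0, 0, 0], "jaw": -1}
    - {"xyz": [0, 0, -8], "turn": [0, 0, 0], "jaw": -1}
    - {"xyz": [0, 10, 0], "turn": [0, 0, 0], "jaw": -1}
    - {"xyz": [0, 18, 0], "turn": [0, 0, 0], "jaw": -1}
    - {"xyz": [0, 10, 0], "turn": [0, 0, 0], "jaw": -1}
    - {"xyz": [0, 0, 0], "turn": [0, 0, 0], "jaw": -1}
    - {"xyz": [0, 0, 0], "turn": [0, 0, 0], "jaw": -1}

```text
time: 18.8
tool_pos: [650.9, -232.2, 222.4]
tool_rot: [-2.043, -2.385, 0.001]
contact_force: [-1.0, 0.5, -3.2]
width: 23.5
gripper_force: 60.0
```

>>> servo_tool:
  deltas:
    - {"xyz": [0, 0, 3], "turn": [0, 0, 0], "jaw": -1}
    - {"xyz": [0, 0, 3], "turn": [0, 0, 0], "jaw": -1}
    - {"xyz": [0, 0, 1], "turn": [0, 0, 0], "jaw": -1}
    - {"xyz": [0, 0, 1], "turn": [0, 0, 0], "jaw": -1}
    - {"xyz": [0, 0, 1], "turn": [0, 0, 0], "jaw": -1}
    - {"xyz": [0, 0, 1], "turn": [0, 0, 0], "jaw": -1}
    - {"xyz": [0, 0, 1], "turn": [0, 0, 0], "jaw": -1}
    - {"xyz": [0, 0, 0], "turn": [0, 0, 0], "jaw": -1}

```text
time: 19.6
tool_pos: [651.1, -232.5, 212.6]
tool_rot: [2.044, 2.385, -0.0]
contact_force: [-1.2, 0.2, 0.7]
width: 23.7
gripper_force: 60.0
```

>>> servo_tool:
  deltas:
    - {"xyz": [0, 0, 1], "turn": [0, 0, 0], "jaw": -1}
    - {"xyz": [0, 0, 1], "turn": [0, 0, 0], "jaw": -1}
    - {"xyz": [0, 0, 1], "turn": [0, 0, 0], "jaw": -1}
    - {"xyz": [0, 0, 1], "turn": [0, 0, 0], "jaw": -1}
    - {"xyz": [0, 0, 1], "turn": [0, 0, 0], "jaw": -1}
    - {"xyz": [0, 0, 1], "turn": [0, 0, 0], "jaw": -1}
    - {"xyz": [0, 0, 1], "turn": [0, 0, 0], "jaw": -1}
    - {"xyz": [0, 0, 1], "turn": [0, 0, 0], "jaw": -1}

```text
time: 20.4
tool_pos: [651.9, -232.3, 205.4]
tool_rot: [2.043, 2.384, 0.002]
contact_force: [-0.6, 1.8, 6.6]
width: 23.7
gripper_force: 60.0
```

>>> servo_tool:
  deltas:
    - {"xyz": [0, 0, 0.5], "turn": [0, 0, 0], "jaw": -1}
    - {"xyz": [0, 0, 0.5], "turn": [0, 0, 0], "jaw": -1}
    - {"xyz": [0, 0, 0], "turn": [0, 0, 0], "jaw": -1}
    - {"xyz": [0, 0, 0], "turn": [0, 0, 0], "jaw": -1}

```text
time: 20.8
tool_pos: [652.0, -232.3, 204.4]
tool_rot: [2.043, 2.384, 0.002]
contact_force: [-1.3, 1.3, 5.6]
width: 23.8
gripper_force: 60.0
```

>>> servo_tool:
  deltas:
    - {"xyz": [0, 0, 0.5], "turn": [0, 0, 0], "jaw": -1}
    - {"xyz": [0, 0, 0.5], "turn": [0, 0, 0], "jaw": -1}
    - {"xyz": [0, 0, 0.4], "turn": [0, 0, 0], "jaw": -1}
    - {"xyz": [0, 0, 0.4], "turn": [0, 0, 0], "jaw": -1}
    - {"xyz": [0, 0, 0], "turn": [0, 0, 0], "jaw": -1}
    - {"xyz": [0, 0, 0], "turn": [0, 0, 0], "jaw": -1}

```text
time: 21.4
tool_pos: [652.0, -232.3, 203.6]
tool_rot: [2.043, 2.383, 0.002]
contact_force: [-3.1, 0.5, 12.3]
width: 24.1
gripper_force: 60.0
```

>>> servo_tool:
  deltas:
    - {"xyz": [0, 0, 0.3], "turn": [0, 0, 0], "jaw": -1}
    - {"xyz": [0, 0, 0.3], "turn": [0, 0, 0], "jaw": -1}
    - {"xyz": [0, 0, 0], "turn": [0, 0, 0], "jaw": -1}

```text
time: 21.7
tool_pos: [652.0, -232.3, 203.4]
tool_rot: [2.042, 2.383, 0.002]
contact_force: [-3.8, 0.2, 14.3]
width: 24.0
gripper_force: 60.0
```

That one is home too. Last is (-57,19).

>>> servo_tool:
  deltas:
    - {"xyz": [0, 0, -4], "turn": [0, 0, 0], "jaw": -1}
    - {"xyz": [0, 0, -12], "turn": [0, 0, 0], "jaw": -1}
    - {"xyz": [0, 0, -10], "turn": [0, 0, 0], "jaw": -1}
    - {"xyz": [8, -24, 0], "turn": [0, 0, 0], "jaw": -1}
    - {"xyz": [12, -36, 0], "turn": [0, 0, 0], "jaw": -1}
    - {"xyz": [12, -36, 0], "turn": [0, 0, 0], "jaw": -1}
    - {"xyz": [6, -18, 0], "turn": [0, 0, 0], "jaw": -1}
    - {"xyz": [0, 0, 0], "turn": [0, 0, 0], "jaw": -1}

```text
time: 22.5
tool_pos: [530.3, -212.5, 227.2]
tool_rot: [-2.045, -2.384, 0.003]
contact_force: [0.4, -0.2, -2.0]
width: 24.0
gripper_force: 60.0
```

>>> servo_tool:
  deltas:
    - {"xyz": [0, 0, 4], "turn": [0, 0, 0], "jaw": -1}
    - {"xyz": [0, 0, 3], "turn": [0, 0, 0], "jaw": -1}
    - {"xyz": [0, 0, 3], "turn": [0, 0, 0], "jaw": -1}
    - {"xyz": [0, 0, 1], "turn": [0, 0, 0], "jaw": -1}
    - {"xyz": [0, 0, 1], "turn": [0, 0, 0], "jaw": -1}
    - {"xyz": [0, 0, 1], "turn": [0, 0, 0], "jaw": -1}
    - {"xyz": [0, 0, 1], "turn": [0, 0, 0], "jaw": -1}
    - {"xyz": [0, 0, 1], "turn": [0, 0, 0], "jaw": -1}

```text
time: 23.3
tool_pos: [532.7, -212.3, 211.8]
tool_rot: [2.044, 2.385, 0.0]
contact_force: [-1.5, 0.9, 3.1]
width: 23.8
gripper_force: 60.0
```

>>> servo_tool:
  deltas:
    - {"xyz": [0, 0, 1], "turn": [0, 0, 0], "jaw": -1}
    - {"xyz": [0, 0, 1], "turn": [0, 0, 0], "jaw": -1}
    - {"xyz": [0, 0, 1], "turn": [0, 0, 0], "jaw": -1}
    - {"xyz": [0, 0, 1], "turn": [0, 0, 0], "jaw": -1}
    - {"xyz": [0, 0, 1], "turn": [0, 0, 0], "jaw": -1}
    - {"xyz": [0, 0, 1], "turn": [0, 0, 0], "jaw": -1}
    - {"xyz": [0, 0, 1], "turn": [0, 0, 0], "jaw": -1}
    - {"xyz": [0, 0, 1], "turn": [0, 0, 0], "jaw": -1}

```text
time: 24.1
tool_pos: [533.4, -212.1, 204.8]
tool_rot: [2.043, 2.384, 0.001]
contact_force: [-1.0, 0.5, 6.9]
width: 23.4
gripper_force: 60.0
```

>>> servo_tool:
  deltas:
    - {"xyz": [0, 0, 0.5], "turn": [0, 0, 0], "jaw": -1}
    - {"xyz": [0, 0, 0.5], "turn": [0, 0, 0], "jaw": -1}
    - {"xyz": [0, 0, 0], "turn": [0, 0, 0], "jaw": -1}
    - {"xyz": [0, 0, 0], "turn": [0, 0, 0], "jaw": -1}

```text
time: 24.5
tool_pos: [533.4, -212.1, 203.9]
tool_rot: [2.043, 2.384, 0.001]
contact_force: [-1.1, 1.2, 6.4]
width: 23.5
gripper_force: 60.0
```

>>> servo_tool:
  deltas:
    - {"xyz": [0, 0, 0.5], "turn": [0, 0, 0], "jaw": -1}
    - {"xyz": [0, 0, 0.5], "turn": [0, 0, 0], "jaw": -1}
    - {"xyz": [0, 0, 0.4], "turn": [0, 0, 0], "jaw": -1}
    - {"xyz": [0, 0, 0.4], "turn": [0, 0, 0], "jaw": -1}
    - {"xyz": [0, 0, 0], "turn": [0, 0, 0], "jaw": -1}
    - {"xyz": [0, 0, 0], "turn": [0, 0, 0], "jaw": -1}

```text
time: 25.1
tool_pos: [533.5, -212.1, 203.2]
tool_rot: [2.042, 2.384, 0.001]
contact_force: [-5.1, 1.9, 15.6]
width: 24.0
gripper_force: 60.0
```

All four are pressed. I'll lift and look at the bin again from the earlier spot.

>>> servo_tool:
  deltas:
    - {"xyz": [0, 0, -4], "turn": [0, 0, 0], "jaw": -1}
    - {"xyz": [0, 0, -16], "turn": [0, 0, 0], "jaw": -1}
    - {"xyz": [0, 0, -30], "turn": [0, 0, 0], "jaw": -1}
    - {"xyz": [0, 0, -30], "turn": [0, 0, 0], "jaw": -1}
    - {"xyz": [0, 0, -20], "turn": [0, 0, 0], "jaw": -1}
    - {"xyz": [-30, 12, 0], "turn": [0, 0, 0], "jaw": -1}
    - {"xyz": [-40, 17, 0], "turn": [0, 0, 0], "jaw": -1}
    - {"xyz": [-40, 17, 0], "turn": [0, 0, 0], "jaw": -1}

```text
time: 25.9
tool_pos: [595.4, -315.3, 302.2]
tool_rot: [2.043, 2.385, -0.0]
contact_force: [0.9, 0.2, -3.5]
width: 23.5
gripper_force: 60.0
```

>>> servo_tool:
  deltas:
    - {"xyz": [-27, 11, 0], "turn": [0, 0, 0], "jaw": -1}
    - {"xyz": [0, 0, 0], "turn": [0, 0, 0], "jaw": -1}
    - {"xyz": [0, 0, 0], "turn": [0, 0, 0], "jaw": -1}
    - {"xyz": [0, 0, 0], "turn": [0, 0, 0], "jaw": -1}

```text
time: 26.3
tool_pos: [609.7, -337.7, 301.1]
tool_rot: [-2.042, -2.386, -0.001]
contact_force: [-0.1, 0.7, -2.9]
width: 24.1
gripper_force: 60.0
```

```bash
python3 - <<'E'
from h import *
s=arm.read_state();print(s['tool_pos'],s['tool_rot'],s['contact_force']); snap('wrist','w5')
feet('w5',(592.2,-222),8.7)
E
```

```text
[ 609.74927376 -337.74989277  301.11683293] [-2.04231149e+00 -2.38621824e+00 -9.20333336e-04] [-0.08933268  0.6883357  -2.9286743 ]
rim 3586 [array([ 589.5, -223.4]), array([189. ,  90.8]), np.float64(8.9)]
high 2034 [array([ 619.2, -218.7]), array([129. ,  90.8]), np.float64(8.9)] [53.81920404 54.85900882]
plate 1581 [301.  82.] [array([ 574.3, -225. ]), array([34.9, 76.8]), np.float64(12.0)] [37.4 40.8 42.2]
plate 757 [334.  65.] [array([ 608.6, -200.2]), array([33.6, 37.3]), np.float64(8.1)] [38.1 40.8 42.2]
plate 1424 [267.  82.] [array([ 536.5, -230. ]), array([34.8, 74.9]), np.float64(9.7)] [39.4 40.9 42.2]
plate 1480 [368.  84.] [array([ 648.7, -213.4]), array([33.5, 76. ]), np.float64(9.5)] [38.9 40.8 42.1]
plate 775 [336.  99.] [array([ 615.2, -238. ]), array([34.7, 36.7]), np.float64(9.2)] [39.4 40.8 42.1]
(-57, -19) [ 538.7 -249.4] 508 [40.7 42.3 44.2] 44.0
(-57, 19) [ 533.  -211.8] 489 [40.9 42.5 44.2] 44.0
(-19, -19) [ 576.3 -243.7] 506 [40.6 42.6 44. ] 43.9
(-19, 19) [ 570.5 -206.1] 486 [40.7 42.8 44.2] 44.0
(19, -19) [ 613.9 -237.9] 504 [40.6 42.6 44.1] 44.0
(19, 19) [ 608.1 -200.3] 485 [40.7 42.7 44.1] 44.0
(57, -19) [ 651.4 -232.2] 485 [40.7 42.7 44. ] 43.9
(57, 19) [ 645.7 -194.6] 477 [41.  42.7 44.1] 44.0
```

All eight bosses read 44.0 mm, so they are level and home. I'll carry the tamper back to the cradle.

>>> servo_tool:
  deltas:
    - {"xyz": [20, 0, 0], "turn": [0, 0, 0], "jaw": -1}
    - {"xyz": [40, 1, 0], "turn": [0, 0, 0], "jaw": -1}
    - {"xyz": [46, 2, 0], "turn": [0, 0, 0], "jaw": -1}
    - {"xyz": [46, 2, 0], "turn": [0, 0, 0], "jaw": -1}
    - {"xyz": [46, 2, 0], "turn": [0, 0, 0], "jaw": -1}
    - {"xyz": [46, 2, 0], "turn": [0, 0, 0], "jaw": -1}
    - {"xyz": [46, 2, 0], "turn": [0, 0, 0], "jaw": -1}
    - {"xyz": [46, 2, 0], "turn": [0, 0, 0], "jaw": -1}

```text
time: 27.15
tool_pos: [570.1, -2.5, 301.7]
tool_rot: [2.042, 2.386, 0.0]
contact_force: [0.3, 0.5, -2.8]
width: 23.8
gripper_force: 60.0
```

>>> servo_tool:
  deltas:
    - {"xyz": [46, 2, 0], "turn": [0, 0, 0], "jaw": -1}
    - {"xyz": [46, 2, 0], "turn": [0, 0, 0], "jaw": -1}
    - {"xyz": [46, 2, 0], "turn": [0, 0, 0], "jaw": -1}
    - {"xyz": [30, 2, 0], "turn": [0, 0, 0], "jaw": -1}
    - {"xyz": [0, 0, 0], "turn": [0, 0, 8.4], "jaw": -1}
    - {"xyz": [0, 0, 0], "turn": [0, 0, 8.4], "jaw": -1}
    - {"xyz": [0, 0, 0], "turn": [0, 0, 8.3], "jaw": -1}
    - {"xyz": [0, 0, 0], "turn": [0, 0, 0], "jaw": -1}

```text
time: 27.95
tool_pos: [552.6, 162.9, 301.6]
tool_rot: [2.513, 1.883, 0.001]
contact_force: [-0.2, 1.0, -2.1]
width: 23.8
gripper_force: 60.0
```

>>> servo_tool:
  deltas:
    - {"xyz": [0, 0, 0], "turn": [0, 0, 0], "jaw": -1}
    - {"xyz": [0, 0, 0], "turn": [0, 0, 0], "jaw": -1}
    - {"xyz": [0, 0, 0], "turn": [0, 0, 0], "jaw": -1}

```text
time: 28.25
tool_pos: [553.4, 162.1, 300.9]
tool_rot: [2.512, 1.887, 0.0]
contact_force: [-1.2, -0.3, -2.2]
width: 23.5
gripper_force: 60.0
```

```bash
python3 - <<'E'
from h import *
s=arm.read_state();print(s['tool_pos'],s['tool_rot'],s['contact_force'])
th=2*np.arctan2(s['tool_rot'][1],s['tool_rot'][0]);e=np.array([np.cos(th),np.sin(th)]);D=np.array([542.3,227.5])-s['tool_pos'][:2]
print(np.degrees(th)%360, D@e, D@np.array([e[1],-e[0]]))
E
```

```text
[553.40122721 162.14996617 300.89868986] [2.51199256e+00 1.88662760e+00 2.00354249e-05] [-1.20321273 -0.30730613 -2.17005702]
73.8166331847851 59.666466287473575 -28.875196422410834
```

>>> servo_tool:
  deltas:
    - {"xyz": [20, -10, 0], "turn": [0, 0, 0], "jaw": -1}
    - {"xyz": [25, -12, 0], "turn": [0, 0, 0], "jaw": -1}
    - {"xyz": [14.7, -6.9, 0], "turn": [0, 0, 0], "jaw": -1}
    - {"xyz": [0, 0, 0], "turn": [0, 0, 0], "jaw": -1}
    - {"xyz": [0, 0, 25], "turn": [0, 0, 0], "jaw": -1}
    - {"xyz": [0, 0, 25], "turn": [0, 0, 0], "jaw": -1}
    - {"xyz": [0, 0, 0], "turn": [0, 0, 0], "jaw": -1}
    - {"xyz": [0, 0, 0], "turn": [0, 0, 0], "jaw": -1}

```text
time: 29.05
tool_pos: [542.8, 226.9, 251.0]
tool_rot: [-2.514, -1.884, 0.001]
contact_force: [0.1, 0.7, -2.9]
width: 23.8
gripper_force: 60.0
```

```bash
python3 - <<'E'
from h import *
s=arm.read_state();print(s['tool_pos'],s['tool_rot'],s['contact_force'])
p,d,m=snap('wrist','w6'); tamp('w6')
a=cv2.imread('pics/w6.png'); cv2.imwrite('pics/w6c.png',cv2.resize(a[100:300,200:440],(720,600)))
E
```

```text
[542.78915907 226.92928249 250.97627698] [-2.51414213e+00 -1.88369260e+00  1.45338188e-03] [ 0.14508933  0.73500939 -2.90822469]
cap z [222.5 224.4 225.  226.5] top 1139 [array([554.4, 242.3]), array([59. , 31.2]), np.float64(15.2)] [545.5 236.9 226.6]
cheek 921 [array([542.9, 229. ]), array([58.7, 70.1]), np.float64(73.9)] [60.9 63.5 64.5]
plate 1047 [array([544.6, 238.9]), array([110.4, 135.1]), np.float64(71.4)] [4.7 6.  8.8]
```

View pics/w6c.png

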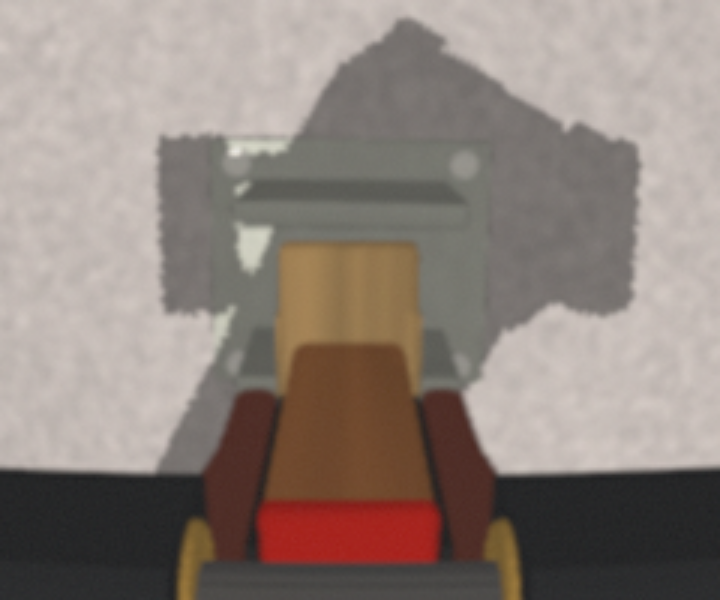

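The crop shows the tamper square to the cheeks, which run at about y=200 and y=370, and centred along them. I'll lower it.

>>> servo_tool:
  deltas:
    - {"xyz": [0, 0, 15], "turn": [0, 0, 0], "jaw": -1}
    - {"xyz": [0, 0, 18], "turn": [0, 0, 0], "jaw": -1}
    - {"xyz": [0, 0, 15], "turn": [0, 0, 0], "jaw": -1}
    - {"xyz": [0, 0, 10], "turn": [0, 0, 0], "jaw": -1}
    - {"xyz": [0, 0, 5], "turn": [0, 0, 0], "jaw": -1}
    - {"xyz": [0, 0, 2], "turn": [0, 0, 0], "jaw": -1}
    - {"xyz": [0, 0, 0], "turn": [0, 0, 0], "jaw": -1}
    - {"xyz": [0, 0, 0], "turn": [0, 0, 0], "jaw": -1}

```text
time: 29.9
tool_pos: [542.8, 227.9, 186.4]
tool_rot: [2.514, 1.884, 0.001]
contact_force: [-0.1, -0.1, -3.4]
width: 23.9
gripper_force: 60.0
```

>>> servo_tool:
  deltas:
    - {"xyz": [0, 0, 1], "turn": [0, 0, 0], "jaw": -1}
    - {"xyz": [0, 0, 1], "turn": [0, 0, 0], "jaw": -1}
    - {"xyz": [0, 0, 1], "turn": [0, 0, 0], "jaw": -1}
    - {"xyz": [0, 0, 1], "turn": [0, 0, 0], "jaw": -1}
    - {"xyz": [0, 0, 0], "turn": [0, 0, 0], "jaw": -1}
    - {"xyz": [0, 0, 0], "turn": [0, 0, 0], "jaw": -1}

```text
time: 30.5
tool_pos: [542.5, 227.7, 181.8]
tool_rot: [-2.514, -1.884, 0.0]
contact_force: [-0.3, -0.5, -2.1]
width: 23.6
gripper_force: 60.0
```

>>> servo_tool:
  deltas:
    - {"xyz": [0, 0, 0.4], "turn": [0, 0, 0], "jaw": -1}
    - {"xyz": [0, 0, 0.4], "turn": [0, 0, 0], "jaw": -1}
    - {"xyz": [0, 0, 0], "turn": [0, 0, 0], "jaw": -1}
    - {"xyz": [0, 0, 0], "turn": [0, 0, 0], "jaw": -1}

```text
time: 30.9
tool_pos: [542.5, 227.7, 181.7]
tool_rot: [2.513, 1.884, 0.0]
contact_force: [-3.1, -1.9, 5.3]
width: 23.5
gripper_force: 60.0
```

It's resting on the cheeks. I'll open the gripper, go straight up and check.

>>> servo_tool:
  deltas:
    - {"xyz": [0, 0, -0.5], "turn": [0, 0, 0], "jaw": -1}
    - {"xyz": [0, 0, 0], "turn": [0, 0, 0], "jaw": -0.2}
    - {"xyz": [0, 0, 0], "turn": [0, 0, 0], "jaw": 0.4}
    - {"xyz": [0, 0, 0], "turn": [0, 0, 0], "jaw": 1}
    - {"xyz": [0, 0, 0], "turn": [0, 0, 0], "jaw": 1}
    - {"xyz": [0, 0, 0], "turn": [0, 0, 0], "jaw": 1}
    - {"xyz": [0, 0, 0], "turn": [0, 0, 0], "jaw": 1}
    - {"xyz": [0, 0, 0], "turn": [0, 0, 0], "jaw": 1}

```text
time: 31.7
tool_pos: [542.5, 227.7, 181.5]
tool_rot: [2.514, 1.884, -0.0]
contact_force: [-0.7, 0.8, 0.2]
width: 76.2
gripper_force: 0.0
```

>>> servo_tool:
  deltas:
    - {"xyz": [0, 0, 0], "turn": [0, 0, 0], "jaw": 1}
    - {"xyz": [0, 0, 0], "turn": [0, 0, 0], "jaw": 1}
    - {"xyz": [0, 0, -10], "turn": [0, 0, 0], "jaw": 1}
    - {"xyz": [0, 0, -30], "turn": [0, 0, 0], "jaw": 1}
    - {"xyz": [0, 0, -40], "turn": [0, 0, 0], "jaw": 1}
    - {"xyz": [0, 0, -40], "turn": [0, 0, 0], "jaw": 1}
    - {"xyz": [-20, 0, -20], "turn": [0, 0, 0], "jaw": 1}
    - {"xyz": [-40, 0, 0], "turn": [0, 0, 0], "jaw": 1}

```text
time: 32.5
tool_pos: [526.3, 173.3, 325.8]
tool_rot: [2.509, 1.89, 0.011]
contact_force: [1.4, -0.4, -1.1]
width: 87.9
gripper_force: 0.0
```

>>> servo_tool:
  deltas:
    - {"xyz": [-40, 0, 0], "turn": [0, 0, 0], "jaw": 1}
    - {"xyz": [-20, 0, 0], "turn": [0, 0, 0], "jaw": 1}
    - {"xyz": [0, 0, 0], "turn": [0, 0, 0], "jaw": 1}
    - {"xyz": [0, 0, 0], "turn": [0, 0, 0], "jaw": 1}
    - {"xyz": [0, 0, 0], "turn": [0, 0, 0], "jaw": 1}

```text
time: 33.0
tool_pos: [509.0, 113.9, 322.0]
tool_rot: [-2.512, -1.886, -0.002]
contact_force: [-0.4, -0.1, 0.5]
width: 87.9
gripper_force: 0.0
```

```bash
python3 - <<'E'
from h import *
snap('wrist','w7'); tamp('w7'); s=arm.read_state(); print(s['time'],s['tool_pos'],s['contact_force'])
E
```

```text
cap z [154.1 155.3 156.  156.5] top 809 [array([541.7, 227.8]), array([23.6, 23.1]), np.float64(73.9)] [541.5 227.8 155.3]
cross 567 [array([537. , 213.3]), array([30.7, 29.6]), np.float64(73.9)] [71.8 72.7 73.9]
cheek 506 [array([541.2, 227.1]), array([62.2, 69.9]), np.float64(73.7)] [61.7 63.5 64.6]
plate 2709 [array([545. , 229.3]), array([145.6, 139.9]), np.float64(41.6)] [4.6 5.9 7.3]
33.05 [508.94872067 113.93257408 321.79321436] [-0.13822353 -0.21376822 -0.19608677]
```

The tamper hangs upright and centred, with its cap at 155.3 mm and its cross-piece at 72.7 mm, as at the start. I'm handing in.

```bash
python3 -c "
from bench import arm
print(arm.close_job())"
```

```text
the job is handed in; nothing more can be done
None
```

The job is handed in, with no verdict shown: the four proud feet are pressed home with about 19 N at most, all eight tops measure level at 44 mm above the bench, and the tamper hangs released and centred in its cradle.

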